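# Fit the sprung crossbar into the pliers stand

### The arm

A 6-joint arm with a two-finger parallel gripper is mounted at the origin on a cart in front of the work surface, level with it; the furniture and walls round the work are solid. World frame = base frame: x ahead of the robot, y to its left, z up, the work surface at z = 0. Lengths are in m, angles in degrees, forces in N, time in s.
With the tool pointing down it reaches from about 0.4 to 0.825 m from the base axis. Payload 7 kg.
Tool frame: the origin (TCP) lies where the fingers leave the gripper's body, on its centre line; the fingertips stand 66 mm ahead of it and the grasp point (between the pads) lies 47 mm ahead of it; z points along the fingers, y is the direction in which the jaws open and shut (so a half turn about z gives the same grasp; the last joint's range is limited). The gripper opens to 88 mm and grips with 3 to 60 N. Pads are 19 mm wide; open, the fingers measure 130 mm over their backs; the gripper's body (78 mm by 193 mm) begins 47 mm behind the grasp point.
Start: joints at [-48.868, 20.546, 0.682, 0, -70.136, -16.507], TCP at [0.281, -0.614, 0.292] pointing down, gripper open.
Joint ranges: [-176.03, 176.03], [-82.01, 121.73], [-58.28, 71.71], [-173.87, 95.51], [-174.79, -0.11], [-173.66, 173.66]. Speed limits (degrees/s): [136.94, 136.94, 172.46, 180, 180, 180].

### API

Orientations are given as [roll, pitch, yaw] about the fixed x, y, z axes, in that order (R = Rz(yaw) Ry(pitch) Rx(roll)).
In Python, from plant import get_obs, snapshot, close_job gives the robot as it stands.
- The arm moves only by the tool play_rows, never from a script. Its argument "series" is a list of rows, each a list of 5 numbers: the opening in per cent of the stroke, from 0 (shut) to 100 (fully open), then the shift along the tool's x, y, z in m, then the turn about the tool's z in degrees. In form: [[jaw, dx, dy, dz, spin], ...]. A call has 1 to 10 rows; each row is the pose to reach, as a shift and turn from the pose commanded when the call began, along the tool's axes at that moment; what a row does not reach only later rows make up. A row lasts 1/10 s, in which the tool goes at most 50 mm and 8.59 degrees, less where a joint would pass 70% of its speed; a pose out of reach is approached as far as the arm can. A call with a gripper value outside its range is refused whole. The fingers move at their own pace and stop on an object; the grip force is fixed at half the most. Time passes only in rows, so rows that repeat a pose let the fingers close. It gives the time, the measured TCP pose, the force and the opening at its end, in the units of the state.
- get_obs(): the state, without advancing time (a new reading comes with each control period).
- snapshot(name): name is "scene" or "top" or "wrist"; returns a dict with "frame" (420x560x3 uint8, red, green, blue), "z_map" (420x560 float32, m along the optical axis (not along the pixel's ray), 0 where there is no reading), "mtx" (3x3 intrinsics, pixels), "camera_from_world" (4x4, takes a point from world to camera coordinates); the wrist camera has in their place "tool_from_camera" (4x4, takes a point from camera to tool coordinates, whose origin is the TCP and whose axes are the flange's). Camera axes: x right, y up, looking along -z (the intrinsics and any distortion apply to the point x, -y, -z); pixel columns grow to the right and rows downward; lengths in m; the calibration is good to about 2 mm. A picture is of the moment at which its call begins: read the wrist's pose just before it.
- close_job(): hands the job in, once; it reports no verdict.
The state is a dict: "clock": time; "joint_pos": joint angles; "qvel": joint speeds; "tau": joint torques, N m; "tool_pos": TCP position; "orientation": TCP orientation; "force": force on the tool from outside, world axes, zero at the start; "moment": the same for the moment, N m; "opening": finger opening in m.
Only numpy, scipy, OpenCV 4.12 (cv2) and the standard library are available. Lean on these libraries where they do the work, as an engineer would, in place of code of your own. Each camera call takes 0.05 s, during which the arm holds its last target.

### The job

The front crossbar of the wooden pliers stand has been taken out and lies on the bench. Squeeze its two black grips together so that its end tongues draw in, lower it between the stand's two side boards with the grips upward, and let it spring out so that each tongue sits in the recess of its side board. Leave the pliers, the side cutter and the tape roll where they are.

Things in the scene. Friction and masses are not known exactly. Their poses are not given: they have to be found in the camera images.
- bar: Sprung crossbar lying grips up, 170 mm long at rest along its y, 0.15 to 0.25 kg, both ends alike. Origin: centre of its underside, z up. Aluminium channel 124 mm long, 30 wide, 16 high (dark spring housing amidships 21 high); a flat steel tongue sticks out of each end; a black upright grip plate stands on each tongue.
- tongue_a (a joint): How far the +y tongue is drawn in: 0 at rest to 0.014 m, against a spring (3 N rising to 8 N). Its grip moves with it: a plate 24 mm wide (x), 6 thick (y), its top 53 mm above the bar's underside. The grips' outer faces are 60 mm apart at rest, 32 when squeezed to the stops, with the bar centred between them and the tips 142 mm apart.
- tongue_b (a joint): The same for the -y tongue and its grip. Let go, both spring out again.
- tip_a (a point): Rounded tip of the +y tongue, on its centre line 9 mm above the bar's underside (at rest at bar frame 0, +85, 9 mm). The tongue is 20 mm wide (x) and 8 mm thick (z).
- tip_b (a point): The same for the -y tongue (at rest at bar frame 0, -85, 9 mm).
- stand: Pliers stand, screwed down. Wooden base 112 x 206 x 12 mm; two wooden side boards 100 mm deep (x), 66 mm high over the bench, inner faces 150 mm apart; a fixed 12 mm round steel rear rail between them at x +34, z 50 mm. Origin: centre of the underside; x away from the robot at yaw 0; y from board to board, along which the crossbar lies; z up.
- recess_left (a point): Centre of the floor of the recess in the +y side board (stand frame -22, +83, 50 mm), in the front half. The recess is blind, open only to the inner face of the board: 28 mm wide (x), 15 mm high (z), 8 mm deep, with a flat steel plate round its mouth and a dark floor.
- recess_right (a point): The same in the -y side board (stand frame -22, -83, 50 mm).
- pliers: Bystander: flat pliers with black handles, 38x135x13 mm, lying behind the work; origin under its centre.
- cutter: Bystander: side cutter with red handles, 36x125x13 mm, lying near the front edge of the bench; origin under its centre.
- tape: Bystander: roll of tape, 72 mm across, 18 mm high, lying flat behind the work; origin under its centre.

How it is judged (in metres and radians):
At the end, for the whole second after the job is handed in: Both tongue tips are in the two recesses of the stand, at least 4 mm past the inner faces of the side boards (recesses are 8 mm deep), within 10 mm of the recess centres front to back and 8 mm in height; the grips point up (within 0.4 rad) and the bar is released and at rest (((y of tip_a in the frame of stand above 0.079 m and y of tip_b in the frame of stand below -0.079 m) or (y of tip_b in the frame of stand above 0.079 m and y of tip_a in the frame of stand below -0.079 m)) and x of tip_a in the frame of stand between -0.032 and -0.012 m and x of tip_b in the frame of stand between -0.032 and -0.012 m and z of tip_a in the frame of stand between 0.042 and 0.058 m and z of tip_b in the frame of stand between 0.042 and 0.058 m and angle between bar's own z axis and vertical below 0.4 rad and linear speed of bar below 0.02 m/s); the robot touches nothing.
It fails at once if the pliers are moved more than 30 mm (distance of pliers from where it was at the start of the episode above 0.03 m).
It fails at once if the side cutter is moved more than 30 mm (distance of cutter from where it was at the start of the episode above 0.03 m).
It fails at once if the tape roll is moved more than 30 mm (distance of tape from where it was at the start of the episode above 0.03 m).
It also fails if it takes over 38 s, if anything falls off the work surface, if the arm or the gripper's body presses on something with over 40 N, if the wrist force passes 120 N, or if a joint passes its speed limit or range.

## Working session

There is one attempt and no reset: what is moved stays moved. The work goes in short steps, Python scripts to look and compute and a tool call to move; the robot and the scene stay as the last step left them, time stands still between calls to the robot, and variables do not carry over. Pictures are saved under pics/ and viewed, and the job is handed in when it is done.

Besides the shell and the picture viewer there is one more tool, called after ">>>" in YAML: its name, and indented under it one key for each argument. play_rows: Moves the arm, as the interface text tells. Its arguments: {"type":"object","properties":{"series":{"type":"array"}},"required":["series"]}

```bash
mkdir -p pics; ls
cat > h.py <<'E'
import numpy as np, cv2, pickle
from plant import get_obs, snapshot, close_job
def save(n, out):
    o=get_obs(); s=snapshot(n); s['obs']=o
    cv2.imwrite('pics/%s.png'%out, cv2.cvtColor(s['frame'],cv2.COLOR_RGB2BGR))
    pickle.dump(s,open('pics/%s.pkl'%out,'wb')); return s
def load(out): return pickle.load(open('pics/%s.pkl'%out,'rb'))
E
python3 - <<'E'
from h import *
for n in ['scene','top','wrist']:
    s=save(n,n+'0'); print(n,s['mtx'].tolist(),np.round(s.get('camera_from_world',s.get('tool_from_camera')),3).tolist(),[k for k in s if k!='obs'])
print(get_obs())
E
```

```text
pics
scene [[404.71152293333483, 0.0, 272.0939931241132], [0.0, 404.71152293333483, 210.30851228062483], [0.0, 0.0, 1.0]] [[0.492, -0.87, 0.003, -0.492], [0.427, 0.245, 0.87, -0.226], [-0.758, -0.427, 0.493, -0.578], [0.0, 0.0, 0.0, 1.0]] ['frame', 'z_map', 'mtx', 'camera_from_world']
top [[496.5054398767477, 0.0, 277.52505662232267], [0.0, 496.5054398767477, 214.53894987200215], [0.0, 0.0, 1.0]] [[-0.114, -0.993, -0.004, -0.214], [0.968, -0.112, 0.225, -0.586], [-0.224, 0.022, 0.974, -0.825], [0.0, 0.0, 0.0, 1.0]] ['frame', 'z_map', 'mtx', 'camera_from_world']
wrist [[343.19895019551853, 0.0, 277.56273056119153], [0.0, 343.19895019551853, 209.16917155641283], [0.0, 0.0, 1.0]] [[0.0, 0.959, 0.284, 0.076], [1.0, -0.0, 0.0, -0.0], [0.0, 0.284, -0.959, -0.092], [0.0, 0.0, 0.0, 1.0]] ['frame', 'z_map', 'mtx', 'tool_from_camera']
{'clock': 0.15, 'joint_pos': array([-4.88654914e+01,  2.05832445e+01,  6.45455537e-01, -1.36293037e-02,
       -7.01350704e+01, -1.65079858e+01]), 'qvel': array([ 0.05703618, -0.08732697,  0.12809564,  0.14277361, -0.05907236,
        0.02931623]), 'tau': array([-5.76126458e-04, -5.83274889e+01,  2.93291241e+01,  7.00136259e+00,
        8.74939113e-03, -1.37483021e-04]), 'tool_pos': array([ 0.28114722, -0.61335241,  0.29142423]), 'orientation': array([ 1.79926503e+02, -8.41876796e-03, -1.55378111e+02]), 'force': array([ 0.07519231, -0.10102315,  0.19370501]), 'moment': array([ 0.01741459, -0.05369096, -0.07009111]), 'opening': 0.08775630119265589}
```

View pics/top0.png

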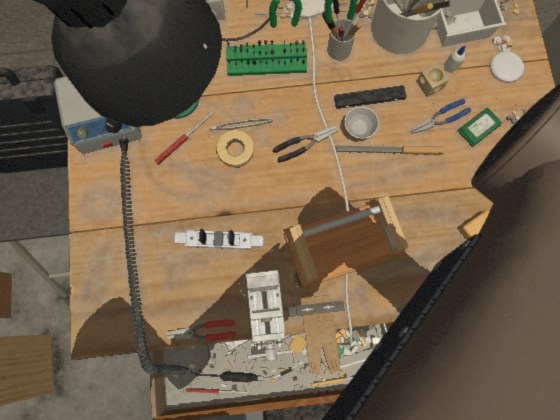

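View pics/scene0.png

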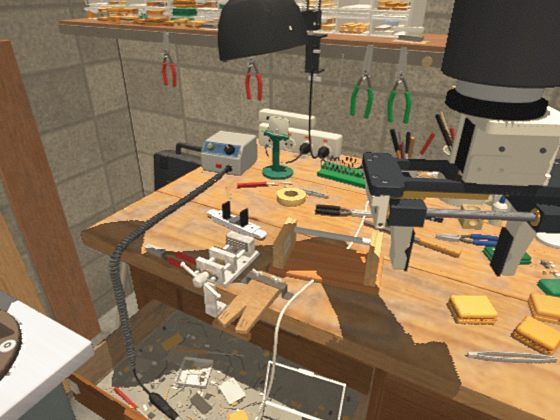

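View pics/wrist0.png

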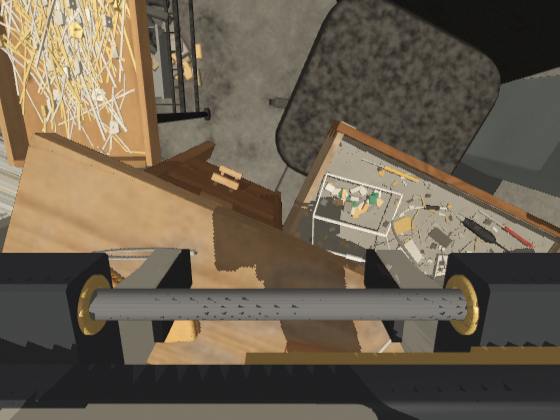

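The top view shows the bar at about (218,240) with its grips at (203,237) and (231,239). The stand is around (345,240) and the base of the arm hides nothing important. I'll zoom in and deproject next.

```bash
cat >> h.py <<'E'
def world(s):
    z=s['z_map'].astype(float); K=s['mtx']; v,u=np.mgrid[:z.shape[0],:z.shape[1]]
    P=np.stack([(u-K[0,2])/K[0,0]*z,-(v-K[1,2])/K[1,1]*z,-z,np.ones_like(z)],-1)
    if 'camera_from_world' in s: T=np.linalg.inv(s['camera_from_world'])
    else:
        from scipy.spatial.transform import Rotation as R
        o=s['obs']; W=np.eye(4); W[:3,:3]=R.from_euler('xyz',o['orientation'],degrees=True).as_matrix(); W[:3,3]=o['tool_pos']; T=W@s['tool_from_camera']
    w=(P@T.T)[...,:3]; w[z==0]=np.nan; return w
E
python3 - <<'E'
from h import *
s=load('top0'); w=world(s)
c=s['frame'][170:310,160:430,::-1]; cv2.imwrite('pics/topcrop.png',cv2.resize(c,None,fx=2.9,fy=2.9,interpolation=cv2.INTER_CUBIC))
for u,v in [(160,240),(178,238),(261,241),(203,234),(231,236),(218,238),(350,200),(340,250),(296,270),(385,210)]:
    print(u,v,np.round(w[v,u],4))
h=w[...,2]
H=np.clip(np.nan_to_num(h)*1000*3,0,255).astype(np.uint8)[170:310,160:430]
cv2.imwrite('pics/toph.png',cv2.resize(cv2.applyColorMap(H,cv2.COLORMAP_JET),None,fx=2.9,fy=2.9,interpolation=cv2.INTER_NEAREST))
E
```

```text
160 240 [ 5.495e-01 -5.200e-02  2.000e-04]
178 238 [ 0.5472 -0.0885  0.0112]
261 241 [ 0.5238 -0.2438  0.0093]
203 234 [ 0.5427 -0.1405  0.0438]
231 236 [ 0.5315 -0.1916  0.0521]
218 238 [ 0.5364 -0.1648  0.0218]
350 200 [ 0.5858 -0.4241  0.0006]
340 250 [ 0.4894 -0.3894  0.011 ]
296 270 [ 0.4629 -0.3032 -0.0008]
385 210 [ 0.5438 -0.4719  0.068 ]
```

View pics/topcrop.png

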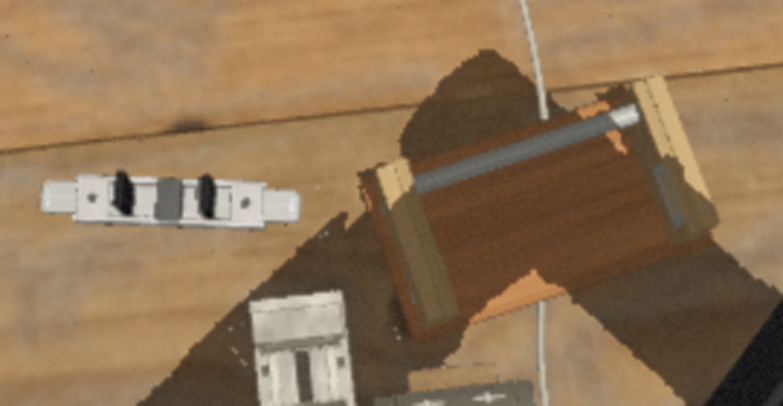

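View pics/toph.png

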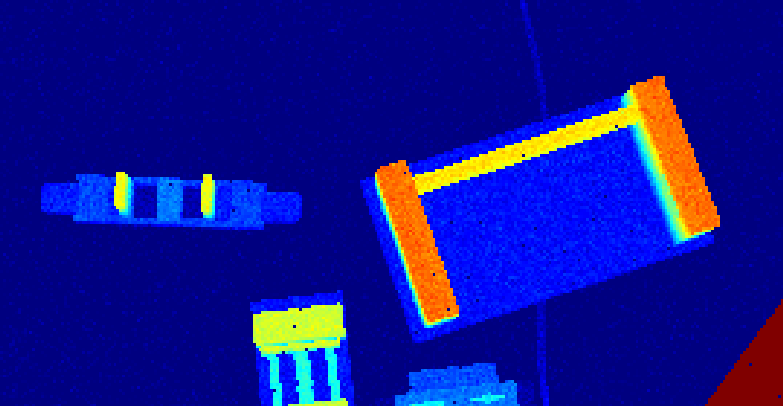

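```bash
cat > m.py <<'E'
from h import *
def rect(p):
    (c,sz,a)=cv2.minAreaRect((p[:,:2]*1000).astype(np.float32)); return np.round(c,1),np.round(sz,1),round(a,2)
E
python3 - <<'E'
from m import *
s=load('top0'); w=world(s); h=w[...,2]
roi=np.zeros(h.shape,bool); roi[220:260,165:275]=1
m=roi&(h>.006); print('bar',rect(w[m]), m.sum())
m=roi&(h>.012)&(h<.03); print('chan',rect(w[m]))
for u0,u1 in [(195,212),(224,240)]:
    m=np.zeros_like(roi); m[225:248,u0:u1]=1; m&=(h>.047); print('grip',rect(w[m]),np.median(h[m]),w[m].mean(0))
for nm,u0,u1 in [('left',280,325),('right',360,425)]:
    m=np.zeros_like(roi); m[180:300,u0:u1]=1; m&=(h>.062)&(h<.08); print(nm,rect(w[m]),np.median(h[m]))
m=np.zeros_like(roi); m[180:300,300:395]=1; m&=(h>.045)&(h<.06); print('rail',rect(w[m]),np.median(h[m]))
print('lamp',np.round(w[50,135],3),w[100,135], 'vise',np.round(w[285,263],3))
m=np.zeros_like(roi); m[180:310,280:415]=1; m&=(h>.008)&(h<.016); print('base',rect(w[m]))
E
```

```text
bar (array([ 536.4, -163.9]), array([169.9,  31.3]), 80.82) 1217
chan (array([ 536.1, -164.4]), array([168.4,  30.8]), 80.9)
grip (array([ 539.8, -136.9]), array([ 6.9, 22.2]), 81.95) 0.05231921262856187 [ 0.53937045 -0.13742853  0.05187272]
grip (array([ 531.8, -190.6]), array([ 6. , 22.5]), 83.93) 0.0518476410931662 [ 0.5316125  -0.19068697  0.05175749]
left (array([ 485.5, -316.7]), array([99.2, 20.4]), 11.88) 0.06521108677610021
right (array([ 520.7, -482.4]), array([99.8, 20.8]), 12.41) 0.06492156676252625
rail (array([ 500.9, -390.3]), array([ 92.7, 174.9]), 14.59) 0.054399492904611546
lamp [ 0.669 -0.138  0.451] [ 0.63712794 -0.12208424  0.40015164] vise [ 0.438 -0.24   0.049]
base (array([ 479.2, -369.6]), array([184.7, 269.3]), 34.73)
```

Run:
```python
from m import *
for n in ['top0','scene0']:
    w=world(load(n)); m=(w[...,2]>.2)&(w[...,0]>.45)&(w[...,0]<.95)&(w[...,1]>-.35)&(w[...,1]<.2)
    p=w[m]; print(n,len(p)); 
    for a,b in [(.2,.3),(.3,.35),(.35,.4),(.4,.45),(.45,.55),(.55,.8)]:
        q=p[(p[:,2]>a)&(p[:,2]<b)]
        if len(q)>5: print(a,b,len(q),np.percentile(q,[1,99],axis=0).round(3).tolist())
# rail axis
w=world(load('top0'));h=w[...,2]
m=np.zeros(h.shape,bool); m[195:240,305:378]=1; m&=(h>.052)&(h<.06); p=w[m][:,:2]
c=p.mean(0); d=np.linalg.svd(p-c,full_matrices=0)[2][0]; print('rail',c,np.degrees(np.arctan2(d[1],d[0])))
e=np.array([np.cos(np.radians(12.1)),np.sin(np.radians(12.1))]); print((c-[.5031,-.3996])@e)
```

```text
top0 18072
0.2 0.3 398 [[0.844, -0.349, 0.2], [0.853, -0.265, 0.268]]
0.3 0.35 167 [[0.628, -0.138, 0.332], [0.656, -0.057, 0.35]]
0.35 0.4 3767 [[0.629, -0.226, 0.352], [0.748, -0.043, 0.4]]
0.4 0.45 7948 [[0.638, -0.215, 0.401], [0.74, -0.04, 0.45]]
0.45 0.55 5792 [[0.665, -0.184, 0.45], [0.719, -0.063, 0.521]]
scene0 10227
0.2 0.3 915 [[0.837, -0.349, 0.201], [0.879, -0.003, 0.3]]
0.3 0.35 1767 [[0.631, -0.347, 0.302], [0.87, 0.194, 0.35]]
0.35 0.4 4013 [[0.63, -0.346, 0.351], [0.948, 0.188, 0.399]]
0.4 0.45 3492 [[0.639, -0.344, 0.4], [0.947, 0.185, 0.449]]
0.45 0.55 40 [[0.662, -0.187, 0.45], [0.705, -0.122, 0.451]]
rail [ 0.53640291 -0.39299905] -77.56838618217745
0.03394670564856477
```

>>> play_rows:
  series:
    - [100,-0.032,0.023,0.01,3]
    - [100,-0.064,0.046,0.02,6]
    - [100,-0.096,0.069,0.03,9]
    - [100,-0.128,0.092,0.04,12]
    - [100,-0.16,0.115,0.05,15]
    - [100,-0.192,0.138,0.06,18]
    - [100,-0.224,0.161,0.07,21]
    - [100,-0.256,0.184,0.08,24]
    - [100,-0.288,0.207,0.09,27]
    - [100,-0.32,0.23,0.1,30]

```text
clock: 1.15
tool_pos: [0.4768, -0.2697, 0.1918]
orientation: [180.0, 0.0, 174.5]
force: [0.4, 0.1, -0.2]
opening: 0.0876
```

```bash
cat >> m.py <<'E'
def togo(x,y,z,yaw,cmdyaw=None):
    o=get_obs(); from scipy.spatial.transform import Rotation as R
    M=R.from_euler('xyz',o['orientation'],degrees=True).as_matrix()
    d=M.T@(np.array([x,y,z])-o['tool_pos']); sp=(o['orientation'][2]-yaw+180)%360-180
    print('pos',o['tool_pos'].round(4),o['orientation'].round(2),'togo',d.round(4),'spin',round(sp,2),'F',o['force'].round(1),'open',round(o['opening'],4),'t',o['clock'])
E
python3 - <<'E'
from m import *
togo(.5362,-.1641,.17,171.1)
save('wrist','wrist1');save('top','top1')
E
```

```text
pos [ 0.4768 -0.2697  0.1918] [180.    0.  174.5] togo [-0.049   0.1108  0.0218] spin 3.4 F [ 0.4  0.1 -0.2] open 0.0876 t 1.15
```

View pics/wrist1.png

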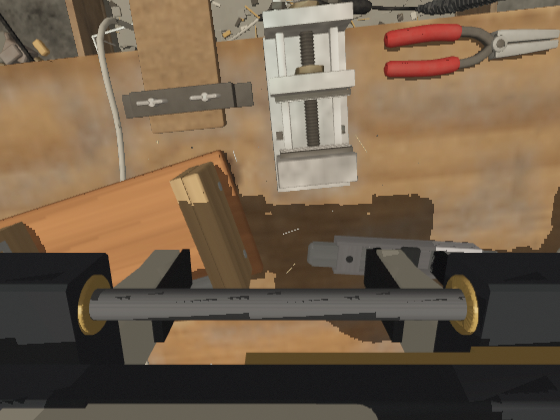

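View pics/top1.png

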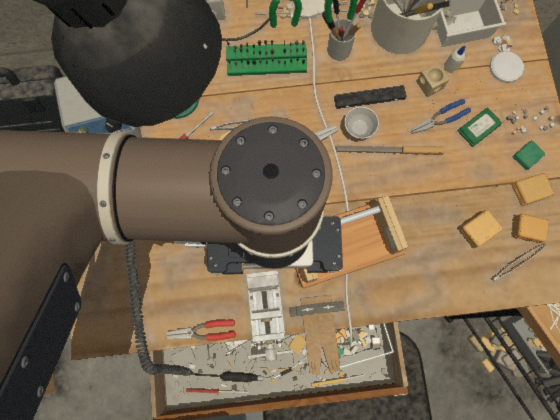

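The top view shows the wide wrist and forearm at about (60-330, 120-250), with the lamp at about (135,60). I'll check their clearance from depth before going further.

```bash
python3 - <<'E'
from m import *
w=world(load('top1'))
for u,v in [(50,170),(110,180),(160,145),(160,190),(160,235),(270,120),(270,170),(330,170),(215,180),(270,255),(20,300),(135,120),(210,70),(135,60),(60,60)]: print(u,v,w[v,u].round(3))
print(get_obs()['joint_pos'].round(1))
E
cat > /dev/null; true
```

```text
50 170 [ 0.505 -0.09   0.552]
110 180 [ 0.491 -0.137  0.551]
160 145 [ 0.521 -0.177  0.538]
160 190 [ 0.479 -0.176  0.547]
160 235 [ 0.449 -0.167  0.514]
270 120 [ 0.521 -0.271  0.565]
270 170 [ 0.479 -0.266  0.567]
330 170 [ 0.475 -0.314  0.561]
215 180 [ 0.477 -0.223  0.563]
270 255 [ 0.429 -0.259  0.456]
20 300 [ 0.395 -0.101  0.622]
135 120 [ 0.63  -0.111  0.361]
210 70 [ 0.68  -0.21   0.376]
135 60 [ 0.66  -0.136  0.446]
60 60 [ 0.689 -0.042  0.416]
[ -8.8  13.8 -23.3  -0.  -53.  -86.4]
```

Run:
```python
from m import *
save('scene','scene1')
```

```text
(no output)
```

View pics/scene1.png

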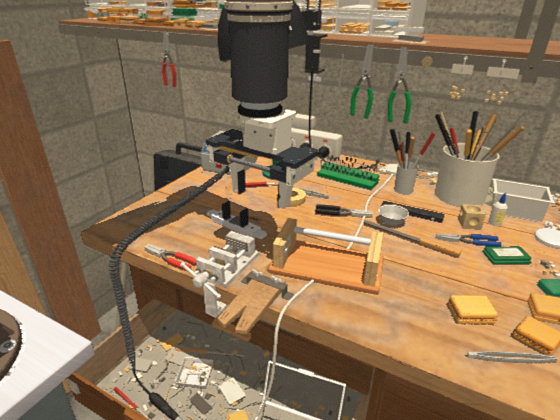

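>>> play_rows:
  series:
    - [100,-0.016,0.037,0.007,1.1]
    - [100,-0.032,0.074,0.014,2.2]
    - [100,-0.049,0.111,0.022,3.4]
    - [100,-0.049,0.111,0.022,3.4]
    - [100,-0.049,0.111,0.022,3.4]

```text
clock: 1.8
tool_pos: [0.5355, -0.1652, 0.1699]
orientation: [-180.0, -0.0, 171.3]
force: [-0.1, -0.1, 0.6]
opening: 0.0876
```

```bash
python3 - <<'E'
from m import *
togo(.5362,-.1641,.17,171.1)
save('wrist','wrist2');save('top','top2'); save('scene','scene2')
w=world(load('wrist2')); h=w[...,2]
E
python3 -c "
import cv2,numpy as np
a=[cv2.resize(cv2.imread('pics/%s2.png'%n),(400,300)) for n in ('wrist','top','scene')]
a.append(a[0]*0); cv2.imwrite('pics/c2.png',np.vstack([np.hstack(a[:2]),np.hstack(a[2:])]))"
```

```text
pos [ 0.5355 -0.1652  0.1699] [-1.7999e+02 -4.0000e-02  1.7131e+02] togo [-0.0005  0.0012 -0.0001] spin 0.21 F [-0.1 -0.1  0.6] open 0.0876 t 1.8
```

View pics/c2.png

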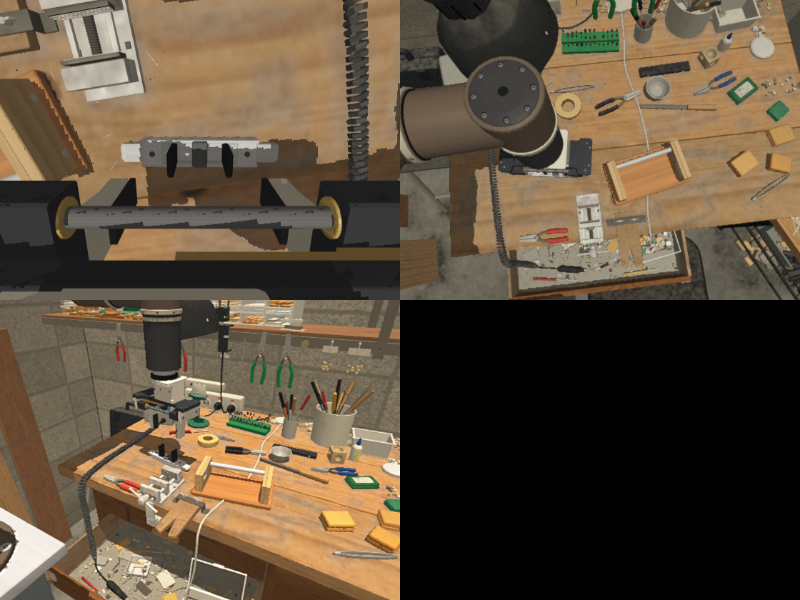

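The wrist view shows the bar at about (280,210) in full pixels, level between the fingers, and the wrist is clear of the lamp. I'll measure the bar from this view too.

Run:
```python
from m import *
s=load('wrist2');w=world(s); h=w[...,2]
roi=np.zeros(h.shape,bool); roi[185:245,165:395]=1
m=roi&(h>.006)&(h<.06); n,l,st,c=cv2.connectedComponentsWithStats(m.astype(np.uint8)); k=1+np.argmax(st[1:,4]); print(st[k]); m=l==k
print('bar',rect(w[m]),m.sum()); 
m2=m&(h>.012)&(h<.018); print('chan',rect(w[m2]))
m2=m&(h>.045); n,l,st,c=cv2.connectedComponentsWithStats(m2.astype(np.uint8))
for k in range(1,n):
    if st[k,4]>20: print(rect(w[l==k]),w[l==k].mean(0).round(4),np.percentile(h[l==k],95))
```

```text
[ 169  193  221   52 7340]
bar (array([ 537.6, -164.3]), array([169.5,  29.9]), 81.13) 7340
chan (array([ 537.7, -164.1]), array([167.2,  29.9]), 81.15)
(array([ 532.1, -190.9]), array([ 6.7, 21.1]), 80.75) [ 0.5315 -0.1903  0.0512] 0.05329951023136156
(array([ 541. , -137.1]), array([ 6.8, 21.9]), 80.81) [ 0.5398 -0.1375  0.0513] 0.05330332911749608
```

>>> play_rows:
  series:
    - [100,-0.001,0.001,0.03,0.2]
    - [100,-0.001,0.001,0.06,0.2]
    - [100,-0.001,0.001,0.075,0.2]
    - [100,-0.001,0.001,0.082,0.2]
    - [100,-0.001,0.001,0.082,0.2]
    - [100,-0.001,0.001,0.082,0.2]

```text
clock: 2.55
tool_pos: [0.537, -0.165, 0.089]
orientation: [-180.0, 0.1, 171.0]
force: [1.0, 0.4, 0.6]
opening: 0.0876
```

Run:
```python
from m import *
togo(.537,-.1642,.088,171.1)
save('wrist','wrist3')
```

```text
pos [ 0.537 -0.165  0.089] [-1.80e+02  7.00e-02  1.71e+02] togo [0.0001 0.0007 0.001 ] spin -0.1 F [1.  0.4 0.6] open 0.0876 t 2.55
```

View pics/wrist3.png

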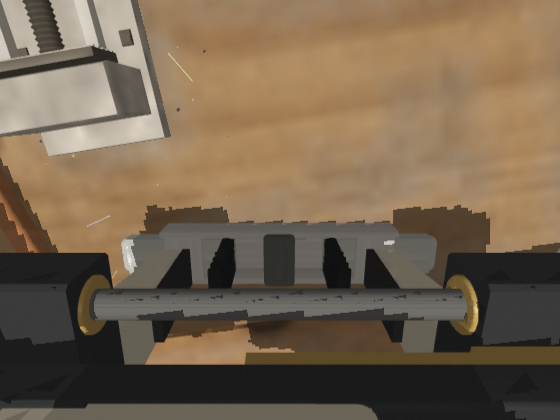

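The grips, at (222,262) and (336,262), sit centred between the fingers. Closing.

>>> play_rows:
  series:
    - [70,0,0,0,0]
    - [50,0,0,0,0]
    - [30,0,0,0,0]
    - [20,0,0,0,0]
    - [10,0,0,0,0]
    - [0,0,0,0,0]
    - [0,0,0,0,0]
    - [0,0,0,0,0]
    - [0,0,0,0,0]
    - [0,0,0,0,0]

```text
clock: 3.6
tool_pos: [0.5367, -0.1644, 0.0885]
orientation: [180.0, 0.0, 171.0]
force: [-1.5, 0.8, 6.8]
opening: 0.0313
```

Run:
```python
from m import *
togo(.537,-.1642,.16,171.1)
save('wrist','wrist4')
```

```text
pos [ 0.5367 -0.1644  0.0885] [1.8000e+02 2.0000e-02 1.7103e+02] togo [-0.0003  0.0002 -0.0715] spin -0.07 F [-1.5  0.8  6.8] open 0.0313 t 3.6
```

View pics/wrist4.png

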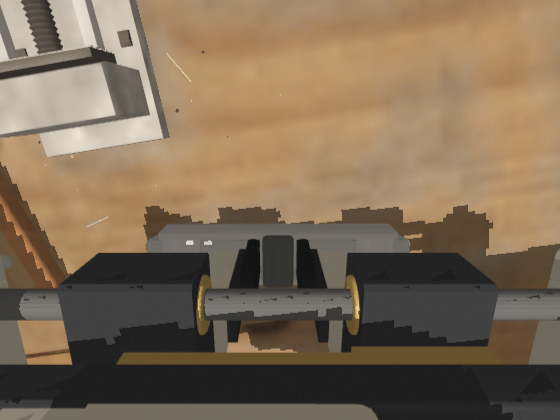

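>>> play_rows:
  series:
    - [0,0,0,-0.02,0]
    - [0,0,0,-0.05,0]
    - [0,0,0,-0.08,0]
    - [0,0,0,-0.1,0]
    - [0,0.002,-0.03,-0.1,-3]
    - [0,0.005,-0.065,-0.1,-6]
    - [0,0.008,-0.1,-0.1,-9]
    - [0,0.011,-0.14,-0.1,-12]
    - [0,0.013,-0.175,-0.1,-15]
    - [0,0.015,-0.21,-0.1,-18]

```text
clock: 4.65
tool_pos: [0.4882, -0.3707, 0.1874]
orientation: [179.9, -0.0, -170.9]
force: [0.1, -0.4, -1.0]
opening: 0.0311
```

Run:
```python
from m import *
togo(.4816,-.4042,.19,-167.8)
```

```text
pos [ 0.4882 -0.3707  0.1874] [ 1.7995e+02 -4.0000e-02 -1.7087e+02] togo [ 0.0118 -0.0321 -0.0026] spin -3.07 F [ 0.1 -0.4 -1. ] open 0.0311 t 4.65
```

>>> play_rows:
  series:
    - [0,0.006,-0.016,0,-1.5]
    - [0,0.012,-0.032,0,-3.1]
    - [0,0.012,-0.032,0,-3.1]
    - [0,0.012,-0.032,0,-3.1]
    - [0,0.012,-0.032,0,-3.1]

```text
clock: 5.15
tool_pos: [0.4821, -0.4023, 0.1877]
orientation: [180.0, -0.0, -167.9]
force: [0.3, -0.7, -1.7]
opening: 0.031
```

```bash
python3 - <<'E'
from m import *
togo(.4816,-.4042,.1295,-167.8)
for n in ['wrist','top','scene']: save(n,n+'5')
E
python3 -c "
import cv2,numpy as np
a=[cv2.resize(cv2.imread('pics/%s5.png'%n),(400,300)) for n in ('wrist','top','scene')]
a.append(cv2.resize(cv2.imread('pics/scene5.png')[180:330,220:420],(400,300))); cv2.imwrite('pics/c5.png',np.vstack([np.hstack(a[:2]),np.hstack(a[2:])]))"
```

```text
pos [ 0.4821 -0.4023  0.1877] [ 1.7996e+02 -2.0000e-02 -1.6789e+02] togo [ 0.0009 -0.0017  0.0582] spin -0.09 F [ 0.3 -0.7 -1.7] open 0.031 t 5.15
```

View pics/c5.png

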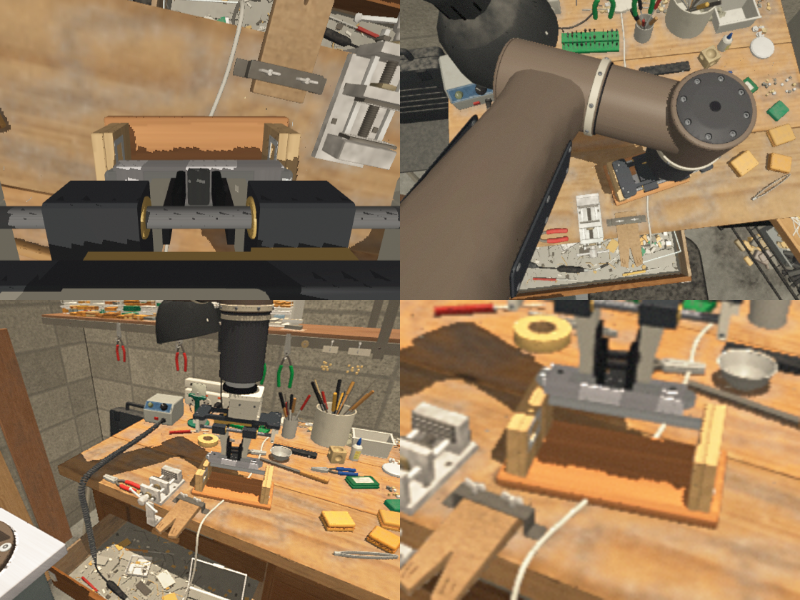

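View pics/wrist5.png

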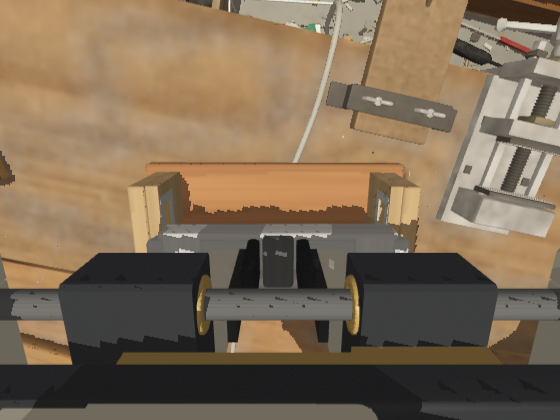

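Run:
```python
from m import *
from scipy.spatial.transform import Rotation as R
s=load('wrist5'); w=world(s); o=s['obs']; M=R.from_euler('xyz',o['orientation'],degrees=True).as_matrix()
t=(w-o['tool_pos'])@M  # tool frame
h=w[...,2]
for nm,u0,u1 in [('A',125,185),('B',365,425)]:
    m=np.zeros(h.shape,bool); m[170:250,u0:u1]=1; m&=(h>.060)&(h<.072); p=t[m]; print(nm,len(p),np.percentile(p,[1,50,99],axis=0).round(4).tolist(), rect(p))
m=np.zeros(h.shape,bool); m[215:285,140:415]=1; m&=(h>.085)&(h<.125)&(t[...,2]<.12)
p=t[m]; print('bar',len(p),np.percentile(p,[0.5,50,99.5],axis=0).round(4).tolist())
m2=m&(t[...,1]<-.05); print('end-',rect(t[m2]),np.median(t[m2],axis=0).round(4)); m2=m&(t[...,1]>.05); print('end+',rect(t[m2]),np.median(t[m2],axis=0).round(4))
# channel top surface points: 
m2=m&(abs(t[...,1])<.061)&(t[...,0]>.006); q=t[m2]; A=np.c_[q[:,:2],np.ones(len(q))]
for y0 in range(-60,60,15):
    r=q[(q[:,1]>y0/1e3)&(q[:,1]<(y0+15)/1e3)]
    if len(r): print(y0,len(r),np.percentile(r,[2,50,98],axis=0).round(4).tolist())
wt=world(load('top5'));
for u,v in [(180+560-560,90),(150,80),(200,110),(130,100),(160,130)]: print(u,v,wt[v,u].round(3))
```

```text
A 1833 [[-0.0152, -0.0968, 0.1209], [0.0095, -0.0873, 0.1227], [0.0272, -0.0771, 0.1269]] (array([  5.5, -87.1]), array([44. , 20.7]), 0.39)
B 1587 [[-0.0133, 0.0719, 0.1211], [0.0112, 0.0823, 0.1229], [0.0268, 0.0915, 0.1271]] (array([ 5.5, 81.7]), array([43.3, 20.4]), 0.02)
bar 8144 [[-0.013, -0.0681, 0.0641], [0.0099, 0.0, 0.0738], [0.0141, 0.0677, 0.0884]]
end- (array([  7.9, -60.3]), array([21.2, 12. ]), 86.88) [ 0.0086 -0.0575  0.0745]
end+ (array([ 8.1, 60.3]), array([12.1, 21.6]), 6.38) [0.0089 0.0573 0.075 ]
-60 655 [[0.0064, -0.0596, 0.0718], [0.0122, -0.0523, 0.0735], [0.0139, -0.0453, 0.0869]]
-45 641 [[0.0063, -0.0447, 0.072], [0.0127, -0.0379, 0.0752], [0.0139, -0.0304, 0.088]]
-30 630 [[0.0062, -0.0297, 0.065], [0.0128, -0.0222, 0.0759], [0.014, -0.0153, 0.0883]]
-15 719 [[0.0065, -0.0147, 0.0646], [0.0125, -0.007, 0.0729], [0.014, -0.0005, 0.0878]]
0 740 [[0.0065, 0.0, 0.0646], [0.0125, 0.0066, 0.073], [0.014, 0.0147, 0.0876]]
15 622 [[0.0064, 0.0154, 0.0663], [0.013, 0.0226, 0.076], [0.0141, 0.0297, 0.088]]
30 642 [[0.0063, 0.0304, 0.072], [0.0128, 0.0379, 0.0754], [0.0141, 0.0447, 0.0878]]
45 684 [[0.0062, 0.0454, 0.0719], [0.0124, 0.0525, 0.0735], [0.0141, 0.0597, 0.0877]]
180 90 [ 0.564 -0.199  0.549]
150 80 [ 0.577 -0.174  0.548]
200 110 [ 0.539 -0.216  0.56 ]
130 100 [ 0.637 -0.117  0.401]
160 130 [ 0.513 -0.188  0.588]
```

Run:
```python
from m import *
from scipy.spatial import cKDTree
w0=world(load('top0')).reshape(-1,3); lamp=w0[(w0[:,2]>.3)&(w0[:,0]>.6)&(w0[:,0]<.8)&(w0[:,1]>-.25)&(w0[:,1]<0)]
w=world(load('top5')); z=w[...,2]; m=(z>.4); m[:,:120]=0; p=w[m]; p=p[~np.isnan(p).any(1)]
# exclude lamp pts
d,_=cKDTree(lamp).query(p); print('lamp unchanged pts',(d<.004).sum())
a=p[(d>.01)]; 
for dz in (0,.03,.06):
    dd,i=cKDTree(lamp).query(a-[0,0,dz]); k=np.argsort(dd)[:3]; print(dz,dd[k].round(4),a[k].round(3).tolist(),lamp[i[k]].round(3).tolist())
```

```text
lamp unchanged pts 5855
0 [0.0928 0.0941 0.0961] [[0.616, -0.182, 0.524], [0.616, -0.184, 0.525], [0.614, -0.188, 0.525]] [[0.672, -0.154, 0.456], [0.672, -0.154, 0.456], [0.672, -0.154, 0.456]]
0.03 [0.0726 0.074  0.0761] [[0.616, -0.182, 0.524], [0.616, -0.184, 0.525], [0.614, -0.182, 0.528]] [[0.669, -0.158, 0.451], [0.669, -0.158, 0.451], [0.668, -0.152, 0.453]]
0.06 [0.0546 0.056  0.0578] [[0.616, -0.182, 0.524], [0.616, -0.184, 0.525], [0.614, -0.182, 0.528]] [[0.66, -0.163, 0.439], [0.66, -0.165, 0.437], [0.66, -0.163, 0.439]]
```

>>> play_rows:
  series:
    - [0,0.0005,-0.002,0,-0.1]
    - [0,0.0005,-0.002,0.008,-0.1]
    - [0,0.0005,-0.002,0.018,-0.1]
    - [0,0.0005,-0.002,0.025,-0.1]
    - [0,0.0005,-0.002,0.03,-0.1]
    - [0,0.0005,-0.002,0.03,-0.1]
    - [0,0.0005,-0.002,0.03,-0.1]

```text
clock: 6.0
tool_pos: [0.4821, -0.4051, 0.158]
orientation: [180.0, -0.0, -167.8]
force: [-0.1, -0.3, -1.9]
opening: 0.0311
```

```bash
python3 - <<'E'
from m import *
togo(.4816,-.4044,.1295,-167.8)
s=save('wrist','wrist6'); save('scene','scene6')
from scipy.spatial.transform import Rotation as R
w=world(s); o=s['obs']; M=R.from_euler('xyz',o['orientation'],degrees=True).as_matrix()
t=(w-o['tool_pos'])@M; h=w[...,2]
for nm,u0,u1 in [('A',60,185),('B',365,490)]:
    m=np.zeros(h.shape,bool); m[120:252,u0:u1]=1; m&=(h>.060)&(h<.07); p=t[m]; print(nm,len(p),np.percentile(p,[1,50,99],axis=0).round(4).tolist(), rect(p))
E
python3 -c "
import cv2,numpy as np
a=[cv2.imread('pics/wrist6.png')[100:310,100:460],cv2.imread('pics/scene6.png')[190:320,240:420]]
cv2.imwrite('pics/c6.png',np.hstack([cv2.resize(i,(400,300),interpolation=cv2.INTER_CUBIC) for i in a]))"
```

```text
pos [ 0.4821 -0.4051  0.158 ] [ 1.7999e+02 -2.0000e-02 -1.6777e+02] togo [0.0004 0.0008 0.0285] spin 0.03 F [-0.1 -0.3 -1.9] open 0.0311 t 6.0
A 1983 [[-0.0047, -0.0939, 0.0912], [0.0125, -0.0838, 0.0931], [0.0269, -0.0741, 0.0974]] (array([ 10.8, -78.6]), array([32.7, 32.1]), 2.26)
B 1956 [[-0.0046, 0.0745, 0.0913], [0.0121, 0.0842, 0.0932], [0.0261, 0.0944, 0.0975]] (array([10.6, 71.8]), array([31.7, 46.9]), 0.61)
```

View pics/c6.png

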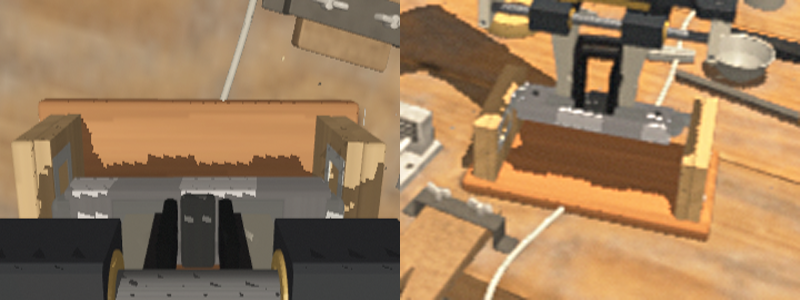

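>>> play_rows:
  series:
    - [0,0,0,0.008,0]
    - [0,0,0,0.015,0]
    - [0,0,0,0.021,0]
    - [0,0,0,0.026,0]
    - [0,0,0,0.029,0]
    - [0,0,0,0.029,0]
    - [0,0,0,0.029,0]

```text
clock: 6.8
tool_pos: [0.4822, -0.4051, 0.1292]
orientation: [-180.0, -0.0, -167.8]
force: [0.4, -0.2, -1.6]
opening: 0.031
```

```bash
python3 - <<'E'
from m import *
togo(.4816,-.4044,.1295,-167.8)
s=save('wrist','wrist7'); save('scene','scene7')
from scipy.spatial.transform import Rotation as R
w=world(s); o=s['obs']; M=R.from_euler('xyz',o['orientation'],degrees=True).as_matrix()
t=(w-o['tool_pos'])@M; h=w[...,2]
for nm,u0,u1 in [('A',60,185),('B',365,490)]:
    m=np.zeros(h.shape,bool); m[120:252,u0:u1]=1; m&=(h>.060)&(h<.07); p=t[m]; print(nm,len(p),np.percentile(p,[1,50,99],axis=0).round(4).tolist())
m=np.zeros(h.shape,bool); m[215:250,140:415]=1; m&=(t[...,0]>.011)&(t[...,0]<.0165)&(abs(t[...,1])<.068); p=t[m]
print(np.percentile(p,[1,50,99],axis=0).round(4).tolist())
E
python3 -c "
import cv2,numpy as np
a=[cv2.imread('pics/wrist7.png')[100:310,100:460],cv2.imread('pics/scene7.png')[190:320,240:420]]
cv2.imwrite('pics/c7.png',np.hstack([cv2.resize(i,(400,300),interpolation=cv2.INTER_CUBIC) for i in a]))"
```

```text
pos [ 0.4822 -0.4051  0.1292] [-179.99   -0.   -167.77] togo [ 0.0005  0.0009 -0.0003] spin 0.03 F [ 0.4 -0.2 -1.6] open 0.031 t 6.8
A 1815 [[0.0074, -0.0938, 0.0626], [0.018, -0.0833, 0.0644], [0.0271, -0.0741, 0.0689]]
B 1747 [[0.0076, 0.0746, 0.0626], [0.0176, 0.0838, 0.0644], [0.0264, 0.0943, 0.0689]]
[[0.0111, -0.0603, 0.0684], [0.0135, 0.0, 0.0762], [0.0141, 0.06, 0.0884]]
```

View pics/c7.png

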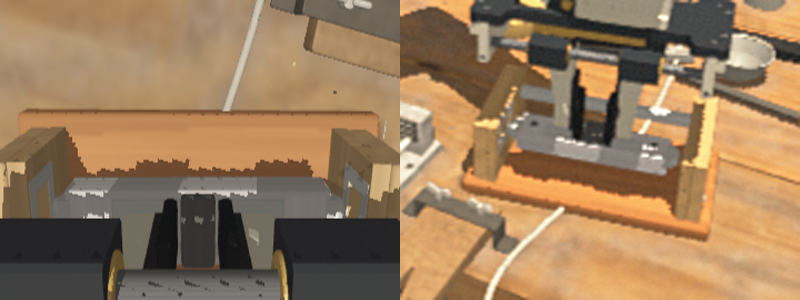

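Bar to board front edge is 12.8 mm (13 nominal), the centring error is under 0.3 mm and the height is within 1 mm. Releasing.

>>> play_rows:
  series:
    - [0,0,0,0.0008,0]
    - [38,0,0,0.0008,0]
    - [43,0,0,0.0008,0]
    - [48,0,0,0.0008,0]
    - [54,0,0,0.0008,0]
    - [60,0,0,0.0008,0]
    - [68,0,0,0.0008,0]
    - [80,0,0,0.0008,0]
    - [90,0,0,0.0008,0]
    - [90,0,0,0.0008,0]

```text
clock: 7.9
tool_pos: [0.4823, -0.4052, 0.1286]
orientation: [-180.0, 0.0, -167.8]
force: [-0.1, 0.1, -0.2]
opening: 0.0765
```

```bash
python3 - <<'E'
from m import *
togo(.4816,-.4044,.1295,-167.8)
s=save('wrist','wrist8'); save('scene','scene8')
E
python3 -c "
import cv2,numpy as np
a=[cv2.imread('pics/wrist8.png')[100:310,100:460],cv2.imread('pics/scene8.png')[190:320,240:420]]
cv2.imwrite('pics/c8.png',np.hstack([cv2.resize(i,(400,300),interpolation=cv2.INTER_CUBIC) for i in a]))"
```

```text
pos [ 0.4823 -0.4052  0.1286] [-1.7998e+02  2.0000e-02 -1.6777e+02] togo [ 0.0005  0.0009 -0.0009] spin 0.03 F [-0.1  0.1 -0.2] open 0.0765 t 7.9
```

View pics/c8.png

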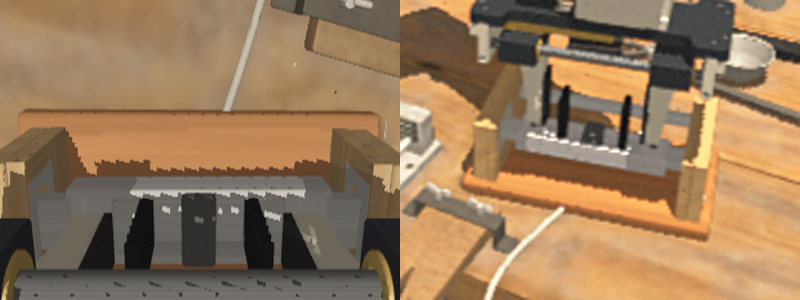

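The tongues reach into both recess plates and the fingers are clear of the grips. Lifting straight up.

>>> play_rows:
  series:
    - [90,0,0,-0.01,0]
    - [90,0,0,-0.03,0]
    - [90,0,0,-0.06,0]
    - [90,0,0,-0.1,0]
    - [90,0,0,-0.14,0]
    - [90,0.03,0,-0.16,0]
    - [90,0.06,0,-0.16,0]
    - [90,0.08,0,-0.16,0]
    - [90,0.08,0,-0.16,0]

```text
clock: 8.9
tool_pos: [0.4016, -0.4222, 0.289]
orientation: [180.0, 0.0, -167.9]
force: [-0.6, -0.5, -0.2]
opening: 0.0787
```

```bash
python3 - <<'E'
from m import *
togo(.4816,-.4044,.1295,-167.8)
s=save('wrist','wrist9'); save('scene','scene9'); save('top','top9')
E
python3 -c "
import cv2,numpy as np
a=[cv2.imread('pics/wrist9.png'),cv2.imread('pics/scene9.png')[190:320,240:420]]
cv2.imwrite('pics/c9.png',np.hstack([cv2.resize(i,(400,300),interpolation=cv2.INTER_CUBIC) for i in a]))"
```

```text
pos [ 0.4016 -0.4222  0.289 ] [ 1.8000e+02  2.0000e-02 -1.6788e+02] togo [-0.0819  0.0006  0.1595] spin -0.08 F [-0.6 -0.5 -0.2] open 0.0787 t 8.9
```

View pics/c9.png

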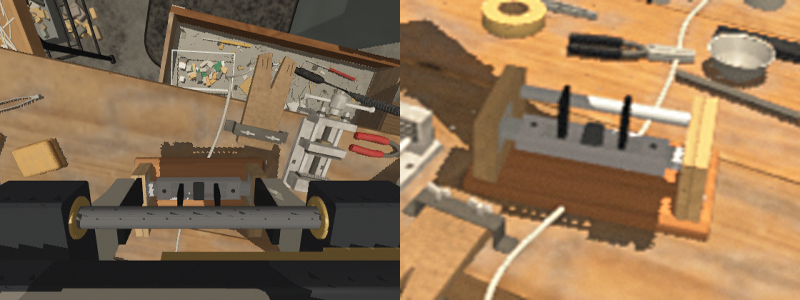

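View pics/top9.png

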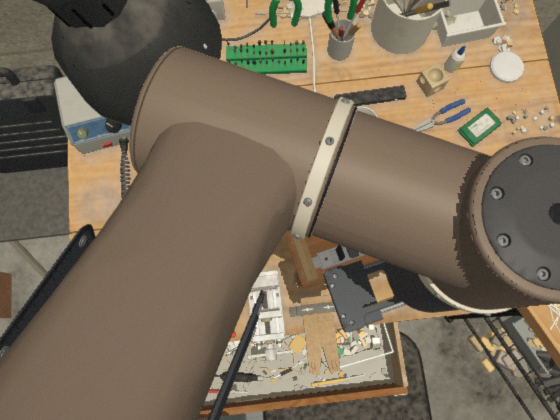

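The bar is seated level between the boards with the grips up, as the scene crop shows. One numeric check with depth before handing in.

Run:
```python
from m import *
a=np.radians(12.2); e=np.array([[np.cos(a),np.sin(a)],[-np.sin(a),np.cos(a)]])
for n in ['wrist9','scene9']:
    w=world(load(n)); st=np.concatenate([(w[...,:2]-[.5031,-.3996])@e.T,w[...,2:]],-1); x,y,z=np.moveaxis(st,-1,0)
    for sg in (1,-1):
        m=(x>-.036)&(x<-.006)&(sg*y>.014)&(sg*y<.045)&(z>.072)&(z<.1); p=st[m]; print(n,'grip',sg,len(p),np.percentile(p,[3,50,97],axis=0).round(4).tolist() if len(p)>5 else '')
        m=(x>-.04)&(x<-.005)&(sg*y>.066)&(sg*y<.074)&(z>.03)&(z<.07); p=st[m]; print('  tongue',sg,len(p),np.percentile(p,[3,50,97],axis=0).round(4).tolist() if len(p)>5 else '')
    m=(x>-.04)&(x<-.003)&(abs(y)<.06)&(z>.052)&(z<.06); print('chan top',np.percentile(st[m],[2,50,98],axis=0).round(4).tolist())
def mv(n):
    w0=load('scene0')['frame'].astype(int); w1=load('scene9')['frame'].astype(int); return abs(w0-w1).sum(-1)
d=mv(0); print('tape/pliers/cutter px diff',d[188:208,275:308].mean(),d[203:218,315:345].mean(),d[243:262,145:200].mean())
togo(.4,-.42,.29,-167.9)
```

```text
wrist9 grip 1 193 [[-0.0326, 0.0213, 0.0729], [-0.0268, 0.0238, 0.0902], [-0.0152, 0.0278, 0.093]]
  tongue 1 238 [[-0.0386, 0.0663, 0.0383], [-0.0242, 0.0718, 0.0523], [-0.0079, 0.074, 0.0631]]
wrist9 grip -1 188 [[-0.0324, -0.0289, 0.0741], [-0.0269, -0.0255, 0.0908], [-0.0149, -0.0229, 0.093]]
  tongue -1 155 [[-0.0302, -0.0737, 0.046], [-0.0222, -0.0701, 0.0522], [-0.0106, -0.0664, 0.0535]]
chan top [[-0.0355, -0.0584, 0.0522], [-0.0233, 0.0016, 0.0554], [-0.0062, 0.0578, 0.0597]]
scene9 grip 1 71 [[-0.0342, 0.0195, 0.0733], [-0.031, 0.0216, 0.0858], [-0.0131, 0.0255, 0.0936]]
  tongue 1 86 [[-0.038, 0.0661, 0.0318], [-0.0274, 0.072, 0.0528], [-0.0078, 0.0738, 0.0657]]
scene9 grip -1 71 [[-0.0343, -0.0313, 0.073], [-0.0314, -0.0285, 0.088], [-0.0117, -0.025, 0.0936]]
  tongue -1 46 [[-0.0322, -0.0736, 0.0459], [-0.0279, -0.07, 0.0525], [-0.0116, -0.0662, 0.0544]]
chan top [[-0.0377, -0.0583, 0.0522], [-0.0268, -0.0021, 0.0557], [-0.008, 0.0573, 0.0596]]
tape/pliers/cutter px diff 18.81969696969697 15.753333333333334 179.41244019138756
pos [ 0.4041 -0.4221  0.2882] [ 1.7999e+02 -1.0000e-02 -1.6779e+02] togo [ 0.0035  0.0029 -0.0018] spin 0.11 F [ 0.5  0.1 -0.8] open 0.0788 t 9.05
```

```bash
python3 - <<'E'
from m import *
for n in ['scene0','scene9']:
    s=load(n); h=cv2.cvtColor(s['frame'],cv2.COLOR_RGB2HSV); m=((h[...,0]<6)|(h[...,0]>174))&(h[...,1]>150)
    m[:235]=0;m[275:]=0;m[:,:140]=0;m[:,215:]=0; print(n,m.sum(),np.argwhere(m).mean(0),np.nanmean(world(s)[m],axis=0).round(3))
    cv2.imwrite('pics/cut_%s.png'%n,cv2.resize(s['frame'][225:285,130:230,::-1],None,fx=4,fy=4))
E
python3 -c "
import cv2,numpy as np
cv2.imwrite('pics/cut.png',np.hstack([cv2.imread('pics/cut_scene%d.png'%i) for i in (0,9)]))"
```

```text
scene0 200 [259.655 180.905] [ 0.37  -0.152  0.01 ]
scene9 206 [259.66990291 180.99029126] [ 0.37  -0.152  0.01 ]
```

View pics/cut.png

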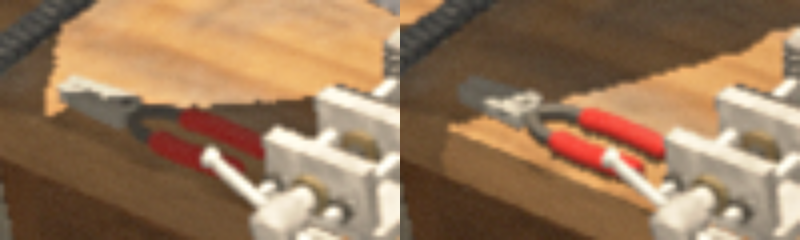

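The cutter hasn't moved; only the shadow over it changed. Handing in.

```bash
python3 -c "
from plant import close_job
print(close_job())"
```

```text
the job is handed in; nothing more can be done
None
```

The crossbar is back in the stand with both tongues in their recesses. I handed the job in at about 9 s; the hand-in gives no verdict.

I squeezed the grips to the stops (jaws read 31 mm), carried the bar over the stand and lowered it between the side boards. I then released it and lifted the gripper clear.

The last checks were from the camera depth maps:
- **Seating along y:** the grips' outer faces are about 57 mm apart. With both tongues at the recess floors they should be 56 mm apart, so both appear to be right in. The tips themselves are hidden inside the boards, so I inferred this from the grip spacing.
- **Height:** the tops of the tongues are at about 52.5 mm, so their centres are at about 48.5 mm, within the 42 to 58 mm allowed.
- **Front to back:** the bar centre is at about -23 mm in the stand frame, within -32 to -12 mm. The bar is level with its grips up.
- **Bystanders:** the pliers, side cutter and tape roll have not moved. One pixel comparison flagged the cutter, but that was a changed shadow: its centroid is at the same place before and after.
- **Robot:** at hand-in the gripper was clear, with the TCP at 0.29 m and wrist force about 1 N (sensor noise).

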